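# Put three mixed-up castings back into their own trays

### The job

On the grinding bench three small iron castings stand in each other's trays. Put each into its own: the round one in the round tray, the cross-shaped one in the square tray and the three-lobed one in the six-sided tray, each standing upright and flat on the tray's floor; each tray takes only one, so first park one casting on the free plywood board. Do not tip a casting over, and leave the can, the hammer and the brush where they are.

Things in the scene. Friction and masses are not known exactly. Their poses are not given: they have to be found in the camera images.
- round_casting: Loose dark grey iron casting with a round flange, 68 mm diameter and 16 mm thick; about 0.5 kg. In its middle a solid round upright boss, 24 mm diameter, rises from the top of the flange (16 mm up) to 60 mm above the underside: grip it there from above, any direction. Origin at the centre of the underside, z up. Starts in the square tray.
- cross_casting: Loose dark grey iron casting with a flange in the form of a plus: two crossed bars, each 68 x 18 mm and 16 mm thick; about 0.4 kg. In its middle a solid round upright boss, 24 mm diameter, rises from the top of the flange (16 mm up) to 60 mm above the underside: grip it there from above, any direction. Origin at the centre of the underside, z up. x and y run along the bars. Starts in the six-sided tray.
- lobed_casting: Loose dark grey iron casting with a flange of three rounded lobes (clover), reaching 34 mm from the centre, 16 mm thick; about 0.4 kg. In its middle a solid round upright boss, 24 mm diameter, rises from the top of the flange (16 mm up) to 60 mm above the underside: grip it there from above, any direction. Origin at the centre of the underside, z up. One lobe points along x. Starts in the round tray.
- round_tray: Round tray, 92 mm outside and 84 mm inside diameter. Fixed to the table, bare aluminium, open on top: rim 14 mm high and 4 mm thick, floor 3 mm thick. Origin at the centre of its underside on the table. Home of the round casting.
- square_tray: Square tray, 90 mm outside and 82 mm inside, x and y square to its sides. Fixed to the table, bare aluminium, open on top: rim 14 mm high and 4 mm thick, floor 3 mm thick. Origin at the centre of its underside on the table. Home of the cross-shaped casting.
- hex_tray: Six-sided tray, 90 mm outside and 82 mm inside across the flats, x square to one side. Fixed to the table, bare aluminium, open on top: rim 14 mm high and 4 mm thick, floor 3 mm thick. Origin at the centre of its underside on the table. Home of the three-lobed casting.
- board: Square plywood board fixed to the table, 100 x 100 mm and 9 mm high, empty at the start: the parking place. Origin at the centre of its underside.
- can: Loose steel can, 60 mm diameter, 70 mm high, standing among the trays. Origin at the centre of its underside. Leave it alone.
- hammer: Loose hammer, 260 mm long, lying across the table beyond the trays; x runs along the handle to the head. Leave it alone.
- brush: Loose hand brush, 200 mm long, lying across the table beyond the trays; x runs along the handle to the bristles. Leave it alone.
Not all that is in view belongs to the job. Leave any blue look-alike of the round_casting alone.

How it is judged:
By the outcome, as a careful person would: the job done as asked, in the order asked, and still so for the second after the job is handed in, with the robot touching nothing.
It also fails if it takes over 112 s, if anything falls off the work surface, if the arm or the gripper's body presses on something with over 40 N, if the wrist force passes 120 N, or if a joint passes its speed limit or range.

### The arm

A 7-joint arm with a two-finger parallel gripper is mounted at the origin on the work surface. World frame = base frame: x ahead of the robot, y to its left, z up, the work surface at z = 0. Lengths are in m, angles in degrees, forces in N, time in s.
With the tool pointing down it reaches from about 0.425 to 0.875 m from the base axis. Payload 4.7 kg.
Tool frame: the origin (TCP) lies on the front face of the gripper's body, between the roots of the fingers; the fingertips stand 70 mm ahead of it and the grasp point (between the pads) lies 51 mm ahead of it (tip_extent is the distance from the TCP to the fingertips, in m); z points along the fingers, y is the direction in which the jaws open and shut (so a half turn about z gives the same grasp; the last joint's range is limited). The gripper opens to 87 mm and grips with 3 to 60 N. Pads are 19 mm wide; open, the fingers measure 117 mm over their backs; the gripper's body (75 mm by 190 mm) begins 51 mm behind the grasp point.
Start: joints at [69.563, 18.392, -4.016, 83.108, 1.295, 78.541, -3.26], TCP at [0.236, -0.606, 0.292] pointing down, gripper open.
Joint ranges: [-163.93, 163.93], [-17.29, 119.83], [-79.2, 71.16], [3.27, 140.29], [-89.18, 269.18], [5.43, 117.66], [-154.24, 154.24]. Speed limits (degrees/s): [147.25, 147.25, 180, 180, 180, 180, 180].

### API

Orientations are given as [roll, pitch, yaw] about the fixed x, y, z axes, in that order (R = Rz(yaw) Ry(pitch) Rx(roll)).
In Python, from cell import * gives the robot as it stands.
- The arm moves only by the tool carry_out, never from a script. Its argument "increments" is text: rows parted by semicolons, each of 7 numbers parted by spaces: the opening, from 0 (shut) to 1 (fully open), then the shift along the tool's x, y, z in m, then the turn, a rotation vector about the tool's x, y, z in degrees. A call has 1 to 20 rows; each row shifts and turns the pose as measured when the row begins, along the tool's axes as they then stand; what a row does not reach is not made up. A row lasts 1/8 s, in which the tool goes at most 62.5 mm and 10.7 degrees, less where a joint would pass 70% of its speed; a pose out of reach is approached as far as the arm can. A call is refused whole if a number of a shift passes 0.0625 or a number of a turn 10.7, either way. A call with a gripper value outside its range is refused whole. The fingers move at their own pace and stop on an object; "force" is the grip in N (left out, the last holds). Time passes only in rows, so rows that do not move let the fingers close. It gives the time, the measured TCP pose, the force and the opening at its end, in the units of the state.
- get_obs(): the state, without advancing time (a new reading comes with each control period).
- read_camera(name): name is "side" or "top" or "wrist"; returns a dict with "img" (400x640x3 uint8, blue, green, red), "fx", "fy", "cx", "cy" (pixels), "world_from_camera" (4x4, takes a point from camera to world coordinates). Camera axes: x right, y down, z forward; pixel columns grow to the right and rows downward; lengths in m; the calibration is good to about 2 mm. A picture is of the moment at which its call begins. There is no depth.
- sign_off(): hands the job in, once; it reports no verdict.
Trained networks look in a picture, given as the dict that the camera call returned (one of the last four; its "shot" number tells which), for a name from the list of things; names that differ only in an ending like _2 or _b are one class to them, and where a whole thing is asked for, a point or a joint stands for the part that bears it (a point fixed in the world has none). Each returns a list of dicts, best first, with "confidence" (0 to 1); they miss things now and then, are a little off and sometimes report something else, mostly with a low value. They report only what shows in the picture. A call takes as long as a camera call. They do not tell look-alikes from the thing itself.
- masks_of(target, picture): "pixels" (400x640 bool, what is visible of it) and "bbox" ([left, top, right, bottom] in pixels, round what is visible of it).
The state is a dict: "time_s": time; "qpos": joint angles; "joint_velocities": joint speeds; "effort": joint torques, N m; "tool_pos": TCP position; "tool_rot": TCP orientation; "force": force on the tool from outside, world axes, zero at the start; "wrist_torque": the same for the moment, N m; "grip_width": finger opening in m.
Only numpy, scipy, OpenCV 4.12 (cv2) and the standard library are available. Lean on these libraries where they do the work, as an engineer would, in place of code of your own. Each camera call takes 0.05 s, during which the arm holds its last target.

## Working session

There is one attempt and no reset: what is moved stays moved. The work goes in short steps, Python scripts to look and compute and a tool call to move; the robot and the scene stay as the last step left them, time stands still between calls to the robot, and variables do not carry over. Pictures are saved under pics/ and viewed, and the job is handed in when it is done.

Besides the shell and the picture viewer there is one more tool, called as name(argument=value, ...), one argument or row to a line, values as JSON. carry_out: Moves the arm, as the interface text tells. Its arguments: {"type":"object","properties":{"increments":{"type":"string"},"force":{"type":"number"}},"required":["increments"]}

```bash
mkdir -p pics; ls; python3 - <<'E'
from cell import *
import cv2,numpy as np
o=get_obs()
print({k:np.round(v,3) for k,v in o.items()})
for n in ['top','side','wrist']:
    p=read_camera(n); cv2.imwrite(f'pics/{n}0.png',p['img']); print(n,p['fx'],p['cx'],p['cy'],np.round(p['world_from_camera'],3).tolist())
E
```

```text
pics
{'time_s': np.float64(0.0), 'qpos': array([69.565, 18.439, -4.014, 83.176,  1.295, 78.541, -3.262]), 'joint_velocities': array([-0.063, -0.084,  0.016,  0.065, -0.062,  0.031,  0.045]), 'effort': array([ 0.0000e+00, -4.9129e+01, -4.0400e-01, -3.1252e+01, -6.4000e-02,
        4.4000e-02,  0.0000e+00]), 'tool_pos': array([ 0.235, -0.605,  0.291]), 'tool_rot': array([-1.79889e+02,  6.00000e-03,  2.12420e+01]), 'force': array([-0.317, -0.199,  0.66 ]), 'wrist_torque': array([-0.002,  0.018,  0.037]), 'grip_width': np.float64(0.087)}
top 464.67609894020126 310.54466203269476 189.5622309728901 [[-0.004, -0.975, 0.22, 0.366], [-1.0, 0.005, 0.002, -0.013], [-0.003, -0.22, -0.976, 0.887], [0.0, 0.0, 0.0, 1.0]]
side 502.41039081601645 313.41420263580056 208.45351828366861 [[-0.996, -0.053, 0.067, 0.463], [-0.085, 0.631, -0.771, 0.944], [-0.001, -0.774, -0.634, 0.81], [0.0, 0.0, 0.0, 1.0]]
wrist 314.8245343474836 314.3959138176597 196.03604417391767 [[0.362, -0.901, -0.239, 0.301], [-0.932, -0.35, -0.093, -0.581], [-0.0, 0.257, -0.967, 0.383], [0.0, 0.0, 0.0, 1.0]]
```

View pics/top0.png

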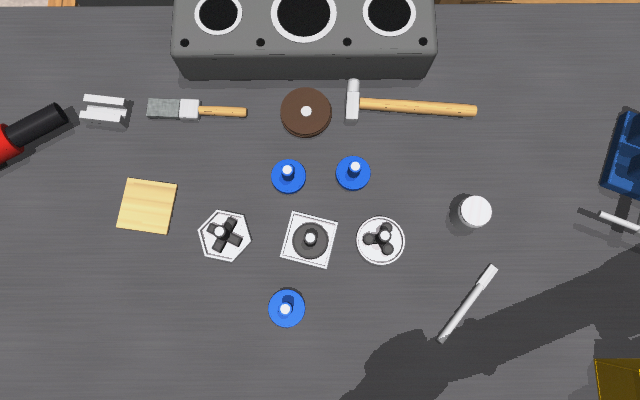

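View pics/side0.png

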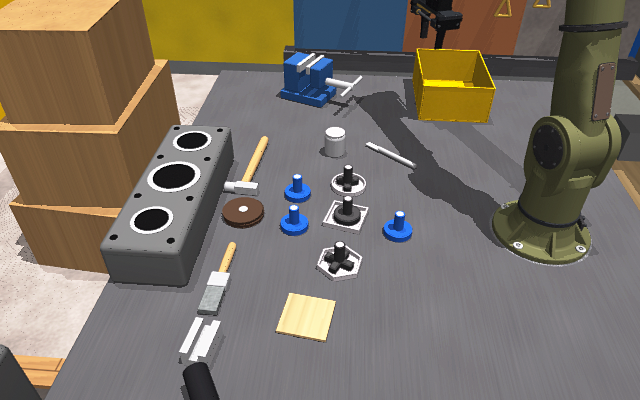

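The board, trays and castings are all clear in the top view: hex (224,236), square (309,240), round (380,240), board (147,206). The three blue pieces at (288,175), (352,172) and (286,308) are look-alikes. I'll measure poses with masks from both cameras.

```bash
cat > h.py <<'E'
from cell import *
import cv2,numpy as np
from scipy.optimize import minimize
def proj(P,p):
    T=np.linalg.inv(p['world_from_camera']); c=P@T[:3,:3].T+T[:3,3]
    return np.c_[p['fx']*c[:,0]/c[:,2]+p['cx'],p['fy']*c[:,1]/c[:,2]+p['cy']]
def ring(r,n,ph,z):
    a=np.radians(ph)+np.arange(n)*2*np.pi/n
    return np.c_[r*np.cos(a),r*np.sin(a),np.full(n,z)]
def two(r,n,ph,z0,z1): return np.vstack([ring(r,n,ph,z0),ring(r,n,ph,z1)])
M={'round_tray':two(.046,40,0,0,.014),'square_tray':two(.045*2**.5,4,45,0,.014),
 'hex_tray':two(.09/3**.5,6,30,0,.014),'board':two(.05*2**.5,4,45,0,.009),
 'can':two(.03,40,0,0,.07)}
cast=['round_casting','cross_casting','lobed_casting']
def fit(name,masks,x0,z0=0,S=4):
    """hull-of-model vs hull-of-mask, both views; x,y,yaw"""
    P=M[name]
    hs=[]
    for p,m in masks:
        pts=cv2.findNonZero(m.astype(np.uint8)); hs.append((p,cv2.convexHull(pts)[:,0].astype(np.float32)))
    def cost(v):
        c,s=np.cos(v[2]*1),np.sin(v[2]); Q=P@np.array([[c,-s,0],[s,c,0],[0,0,1]]).T+[v[0],v[1],z0]
        t=0
        for p,h in hs:
            q=cv2.convexHull(proj(Q,p).astype(np.float32))
            a,_=cv2.intersectConvexConvex(q,h); t+=1-a/(cv2.contourArea(q)+cv2.contourArea(h)-a)
        return t
    best=None
    for y in np.linspace(0,np.pi/2,7)[:-1]:
        r=minimize(cost,[*x0,y],method='Nelder-Mead',options=dict(initial_simplex=[[x0[0],x0[1],y],[x0[0]+.01,x0[1],y],[x0[0],x0[1]+.01,y],[x0[0],x0[1],y+.2]],xatol=1e-5,fatol=1e-5))
        if best is None or r.fun<best.fun: best=r
    return best
def ray(p,uv,z):
    T=p['world_from_camera'];d=T[:3,:3]@[(uv[0]-p['cx'])/p['fx'],(uv[1]-p['cy'])/p['fy'],1]
    return T[:3,3]+d*(z-T[2,3])/d[2]
E
python3 - <<'E'
from h import *
pt=read_camera('top');ps=read_camera('side')
im=pt['img'].copy();im2=ps['img'].copy()
for n in list(M)+cast:
    ms=[]
    for p in (pt,ps):
        for d in masks_of(n,p)[:4]:
            print(n,round(d['confidence'],2),d['bbox'],int(d['pixels'].sum()), np.round(p['img'][d['pixels']].mean(0)))
        l=masks_of(n,p)
        for d in l:
            c=p['img'][d['pixels']].mean(0)
            if n in cast and c[0]>c[2]+40: continue
            ms.append((p,d['pixels']));break
    if n in M and ms:
        b=ms[0][1]; ys,xs=np.nonzero(b); x0=ray(ms[0][0],(xs.mean(),ys.mean()),.01)[:2]
        r=fit(n,ms,x0); print('  FIT',np.round(r.x[:2],4),np.degrees(r.x[2]).round(1),r.fun.round(3),len(ms))
    elif n in cast:
        # boss: cost by boss top: print
        for p,m in ms:
            ys,xs=np.nonzero(m)
            print('  centroid',xs.mean().round(1),ys.mean().round(1),ray(p,(xs.mean(),ys.mean()),.022)[:2].round(4))
a=cv2.resize(pt['img'][195:285,180:420],None,fx=3.3,fy=3.3,interpolation=cv2.INTER_CUBIC);cv2.imwrite('pics/crop1.png',a)
a=cv2.resize(ps['img'][140:290,270:420],None,fx=4,fy=4,interpolation=cv2.INTER_CUBIC);cv2.imwrite('pics/crop2.png',a)
E
```

```text
round_tray 0.95 [354.1, 217.2, 406.1, 265.9] 1432 [210. 207. 208.]
round_tray 0.93 [329.3, 171.9, 366.3, 200.0] 364 [190. 187. 192.]
round_tray 0.19 [318.1, 248.5, 361.5, 281.9] 720 [190. 187. 191.]
  FIT [ 0.4649 -0.1416] 34.6 0.139 2
square_tray 0.73 [280.0, 210.7, 337.5, 269.0] 1351 [218. 214. 214.]
square_tray 0.93 [323.8, 202.7, 371.9, 233.5] 544 [185. 182. 186.]
  FIT [ 0.4664 -0.008 ] -15.3 0.1 2
hex_tray 0.71 [196.5, 210.3, 252.9, 262.1] 1350 [215. 212. 213.]
hex_tray 0.92 [317.2, 247.8, 361.3, 282.0] 656 [193. 190. 195.]
hex_tray 0.39 [324.8, 241.1, 353.3, 272.2] 585 [69. 67. 69.]
  FIT [0.4753 0.1527] 47.8 0.098 2
board 0.74 [116.0, 177.0, 176.0, 234.6] 2710 [151. 211. 229.]
board 0.7 [362.4, 221.6, 394.1, 255.2] 538 [103. 102. 103.]
board 0.72 [273.8, 293.3, 334.2, 340.5] 2063 [174. 233. 246.]
  FIT [0.5348 0.3056] -8.5 0.088 2
can 0.64 [209.6, 214.7, 241.2, 251.0] 664 [98. 97. 98.]
can 0.58 [447.6, 196.3, 490.4, 232.3] 1176 [184. 182. 182.]
can 0.73 [221.5, 136.3, 266.1, 197.5] 805 [156. 189. 206.]
can 0.58 [328.2, 131.6, 347.5, 155.8] 574 [161. 159. 160.]
  FIT [0.4715 0
[... 376 characters left out ...]
ng 0.61 [331.9, 197.4, 361.4, 225.8] 557 [74. 72. 74.]
round_casting 0.61 [278.6, 206.1, 309.4, 236.5] 543 [195. 101.  47.]
round_casting 0.61 [285.1, 173.4, 312.1, 202.8] 493 [187.  96.  44.]
  centroid 309.8 240.6 [ 0.4636 -0.0094]
  centroid 346.6 213.1 [ 0.4634 -0.0046]
cross_casting 0.7 [206.9, 215.9, 240.2, 250.5] 638 [95. 94. 95.]
cross_casting 0.57 [325.6, 240.6, 354.3, 277.3] 596 [72. 70. 72.]
  centroid 223.7 234.4 [0.476  0.1515]
  centroid 338.9 258.5 [0.475  0.1532]
lobed_casting 0.59 [364.6, 219.3, 395.0, 252.4] 509 [101. 100. 101.]
lobed_casting 0.87 [335.5, 165.3, 359.5, 192.4] 382 [69. 67. 69.]
  centroid 380.5 238.0 [ 0.4678 -0.1411]
  centroid 347.4 178.8 [ 0.4664 -0.1479]
```

View pics/crop1.png

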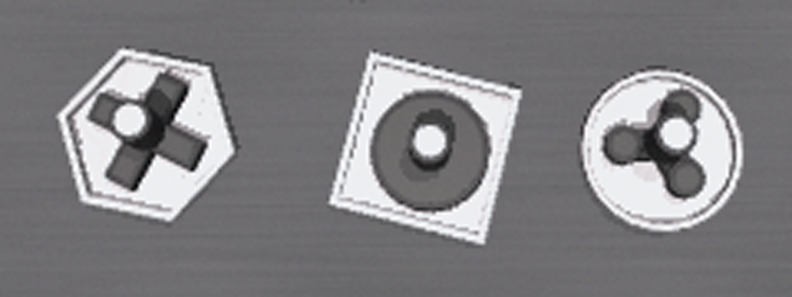

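View pics/crop2.png

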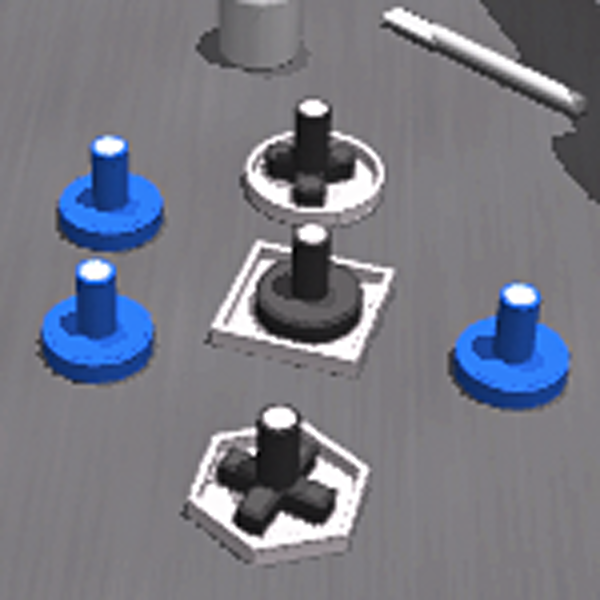

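Crops confirm it: the dark cross is in the hex tray, the dark round one in the square tray (top ~(310,240)), and the clover in the round tray. The round candidates are dark (310,240) and blue (352,172), (286,308), (288,175); only the dark one fits "dark grey, in the square tray". Next, the boss tops.

```bash
cat >> h.py <<'E'
def disc(p,u,v,r=7):
    u0,v0=int(round(u)),int(round(v)); g=p['img'][v0-r:v0+r+1,u0-r:u0+r+1].astype(float).min(2)
    b=(g>150).astype(np.uint8); n,l,s,c=cv2.connectedComponentsWithStats(b)
    k=l[r,r]; return (c[k]+[u0-r,v0-r],s[k,4]) if k else (None,0)
E
python3 - <<'E'
from h import *
pt=read_camera('top');ps=read_camera('side')
for n,a,b in [('cross',(219.7,231.7),(339.75,244.5)),('round',(310.6,238),(348,198.5)),('lobed',(385.2,236.2),(348.5,166.7))]:
    for p,q in((pt,a),(ps,b)):
        c,s=disc(p,*q); print(n,c,s,ray(p,c,.063)[:2].round(4) if s else '')
for n,q in [('b1',(287,170)),('b2',(355,167)),('b3',(285,309))]: print(n,ray(pt,q,.06)[:2].round(3))
print('can',ray(pt,(475,210),.07)[:2].round(3))
T=get_obs();print(T['tool_pos'],T['tool_rot'],T['qpos'])
E
```

```text
cross [218.65333333 230.8       ] 75 [0.4773 0.153 ]
cross [339.5 244. ] 36 [0.4753 0.1503]
round [309.68421053 237.07894737] 76 [ 0.4653 -0.0093]
round [347.42857143 197.89285714] 28 [ 0.4635 -0.0127]
lobed [386.70642202 235.6146789 ] 109 [ 0.4672 -0.1462]
lobed [348.  166.5] 22 [ 0.4664 -0.1459]
b1 [0.59  0.032]
b2 [ 0.595 -0.093]
b3 [0.342 0.034]
can [ 0.511 -0.304]
[ 0.23552372 -0.60583056  0.29228168] [1.79996274e+02 2.08816957e-03 2.12458859e+01] [69.56323043 18.39116019 -4.01803432 83.10912037  1.29485935 78.54112968
 -3.26152205]
```

carry_out(
  increments="1 .044 -.024 0 0 0 0;1 .044 -.024 0 0 0 0;1 .044 -.024 0 0 0 0;1 .044 -.024 0 0 0 0;1 .044 -.024 0 0 0 0;1 .044 -.024 0 0 0 0;1 .044 -.024 0 0 0 0;1 .044 -.024 0 0 0 0;1 0 0 0 0 0 7;1 0 0 0 0 0 7;1 0 0 0 0 0 7;1 0 0 0 0 0 0;1 0 0 0 0 0 0",
  force=30,
)

```text
time_s: 3.58
tool_pos: [0.5028, -0.2894, 0.2926]
tool_rot: [179.8, -0.1, -0.2]
force: [0.3, -0.6, 0.3]
grip_width: 0.0873
```

carry_out(
  increments=".7 -.0027 -.044 .009 0 0 0;.7 -.0027 -.044 .009 0 0 0;.7 -.0027 -.044 .009 0 0 0;.7 -.0027 -.044 .009 0 0 0;.7 -.0027 -.044 .009 0 0 0;.7 -.0027 -.044 .009 0 0 0;.7 -.0027 -.044 .009 0 0 0;.7 -.0027 -.044 .009 0 0 0;.7 -.0027 -.044 .009 0 0 0;.7 -.0027 -.044 .009 0 0 0;.7 0 0 0 0 0 0;.7 0 0 0 0 0 0",
)

```text
time_s: 5.08
tool_pos: [0.4756, 0.1601, 0.1996]
tool_rot: [179.7, -0.5, 0.5]
force: [-0.4, -1.0, 0.5]
grip_width: 0.0609
```

```bash
python3 - <<'E'
from h import *
o=get_obs();print(o['tool_pos'].round(4),o['tool_rot'].round(1),o['qpos'].round(0))
p=read_camera('wrist');cv2.imwrite('pics/w1.png',p['img'])
E
```

```text
[0.4756 0.1601 0.1996] [179.7  -0.5   0.5] [  16.    7.  -40.  110.    5.   65. -115.]
```

View pics/w1.png

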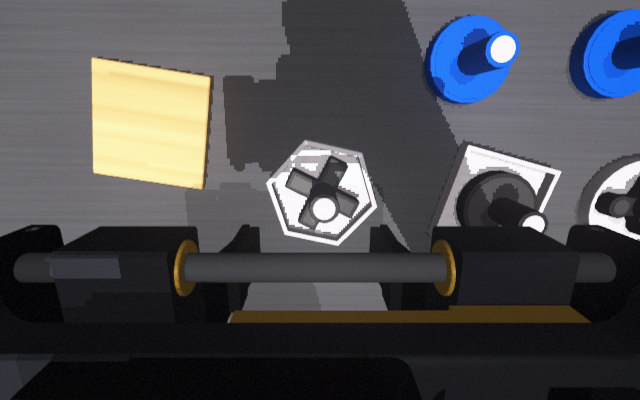

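```bash
python3 - <<'E'
from h import *
p=read_camera('wrist');c,s=disc(p,323,208,14);print(c,s,ray(p,c,.063))
E
```

```text
[323.9950495  208.45049505] 404 [0.4766168  0.15173765 0.063     ]
```

carry_out(
  increments=".7 .001 .008 0 0 .4 -.5;.7 0 0 .0 0 0 0;.7 0 0 .02 0 0 0;.7 0 0 .02 0 0 0;.7 0 0 .02 0 0 0;.7 0 0 .02 0 0 0;.7 0 0 .015 0 0 0;.7 0 0 .006 0 0 0;.7 0 0 0 0 0 0",
)

```text
time_s: 6.3
tool_pos: [0.4821, 0.1441, 0.0977]
tool_rot: [179.6, -1.3, 0.4]
force: [0.1, 0.0, 0.2]
grip_width: 0.0608
```

carry_out(
  increments=".7 -.005 -.0075 0 .4 -1.3 .4;.7 0 0 0 0 0 0;.7 0 0 0 0 0 0",
)

```text
time_s: 6.68
tool_pos: [0.4778, 0.1527, 0.0992]
tool_rot: [-180.0, -0.1, -0.1]
force: [-0.4, 0.2, -0.9]
grip_width: 0.0609
```

Aligned within ~1 mm; close and lift.

carry_out(
  increments="0 -.001 0 0.001 0 0 0;0 0 0 0 0 0 0;0 0 0 0 0 0 0;0 0 0 0 0 0 0;0 0 0 0 0 0 0;0 0 0 0 0 0 0;0 0 0 0 0 0 0;0 0 0 0 0 0 0",
  force=35,
)

```text
time_s: 7.68
tool_pos: [0.4769, 0.1525, 0.0985]
tool_rot: [-180.0, -0.1, -0.1]
force: [-0.2, -0.2, 0.6]
grip_width: 0.0228
```

carry_out(
  increments="0 0 0 -.01 0 0 0;0 0 0 -.02 0 0 0;0 0 0 -.02 0 0 0;0 0 0 -.02 0 0 0;0 0 0 -.02 0 0 0;0 0 0 -.01 0 0 0;0 0 0 0 0 0 0",
)

```text
time_s: 8.55
tool_pos: [0.4728, 0.1516, 0.1994]
tool_rot: [179.9, 0.4, -0.0]
force: [0.8, 0.2, -4.5]
grip_width: 0.0228
```

carry_out(
  increments="0 .0078 -.019 0 0 0 0;0 .0078 -.019 0 0 0 0;0 .0078 -.019 0 0 0 0;0 .0078 -.019 0 0 0 0;0 .0078 -.019 0 0 0 0;0 .0078 -.019 0 0 0 0;0 .0078 -.019 0 0 0 0;0 .0078 -.019 0 0 0 0;0 0 0 0 0 0 0;0 0 0 0 0 0 0",
)

```text
time_s: 9.8
tool_pos: [0.5318, 0.3026, 0.1843]
tool_rot: [179.5, 1.6, -0.2]
force: [0.3, 0.1, -4.8]
grip_width: 0.0231
```

```bash
python3 - <<'E'
from h import *
o=get_obs();print(o['tool_pos'].round(4),o['tool_rot'].round(1),o['qpos'].round(0))
p=read_camera('side');cv2.imwrite('pics/s2.png',p['img'])
E
```

```text
[0.5318 0.3026 0.1843] [179.5   1.6  -0.2] [   1.   24.  -41.   94.   16.   70. -134.]
```

View pics/s2.png

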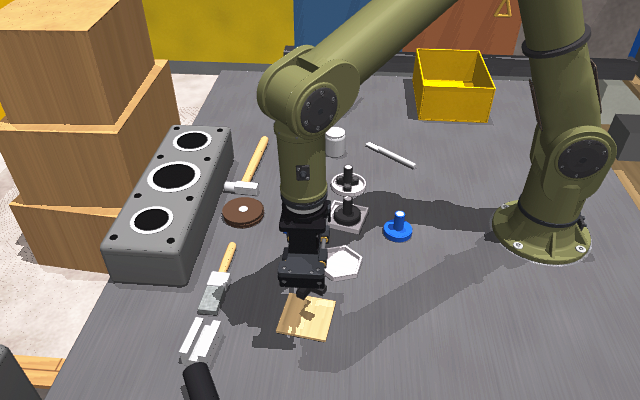

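carry_out(
  increments="0 .003 -.003 .01 .5 1.6 0;0 0 0 .015 0 0 0;0 0 0 .015 0 0 0;0 0 0 .015 0 0 0;0 0 0 .012 0 0 0;0 0 0 0 0 0 0;0 0 0 0 0 0 0",
)

```text
time_s: 10.72
tool_pos: [0.5344, 0.3017, 0.1123]
tool_rot: [179.8, 0.1, -0.4]
force: [-0.0, 0.3, -4.2]
grip_width: 0.0229
```

carry_out(
  increments="0 .001 -.003 .004 .2 0.1 0;0 0 0 .002 0 0 0;0 0 0 0.001 0 0 0;0 0 0 0 0 0 0",
)

```text
time_s: 11.22
tool_pos: [0.5362, 0.3056, 0.1062]
tool_rot: [-179.9, -0.1, -0.4]
force: [1.1, 0.3, -4.1]
grip_width: 0.0232
```

carry_out(
  increments="0 0 0 .001 0 0 0;0 0 0 .001 0 0 0;0 0 0 0.001 0 0 0;0 0 0 0 0 0 0",
)

```text
time_s: 11.72
tool_pos: [0.5364, 0.3058, 0.1046]
tool_rot: [-180.0, -0.1, -0.4]
force: [-0.3, 0.2, -5.2]
grip_width: 0.0231
```

carry_out(
  increments="0 0 0 .001 0 0 0;0 0 0 0.001 0 0 0;0 0 0 0 0 0 0",
)

```text
time_s: 12.1
tool_pos: [0.5365, 0.3059, 0.1046]
tool_rot: [180.0, -0.2, -0.4]
force: [-0.1, -0.3, -3.3]
grip_width: 0.0234
```

carry_out(
  increments=".7 0 0 0 0 0 0;.7 0 0 0 0 0 0;.7 0 0 0 0 0 0;.7 0 0 0 0 0 0;.7 0 0 0 0 0 0;.7 0 0 -.015 0 0 0;.7 0 0 -.025 0 0 0;.7 0 0 -.03 0 0 0;.7 0 0 -.03 0 0 0;.7 0 0 0 0 0 0",
)

```text
time_s: 13.35
tool_pos: [0.5376, 0.3077, 0.2125]
tool_rot: [-179.7, -0.5, -0.4]
force: [-0.3, 0.1, 0.7]
grip_width: 0.0608
```

```bash
python3 - <<'E'
from h import *
o=get_obs();print(o['tool_pos'].round(4),o['tool_rot'].round(1),o['qpos'].round(0))
p=read_camera('side');cv2.imwrite('pics/s3.png',p['img'][:,180:500])
p=read_camera('wrist');cv2.imwrite('pics/w3.png',p['img'])
E
```

```text
[0.5376 0.3077 0.2125] [-179.7   -0.5   -0.4] [   1.   22.  -41.   93.   16.   70. -134.]
```

View pics/w3.png

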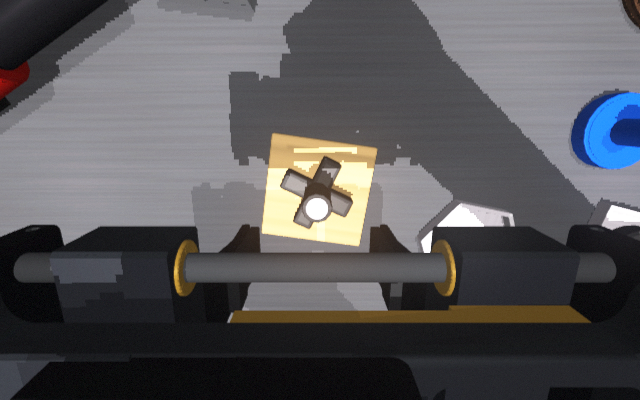

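The cross stands upright on the board (boss at (316,208)). Next: the lobed one.

carry_out(
  increments=".7 -.0058 .0375 0 0 0 0;.7 -.0058 .0375 0 0 0 0;.7 -.0058 .0375 0 0 0 0;.7 -.0058 .0375 0 0 0 0;.7 -.0058 .0375 0 0 0 0;.7 -.0058 .0375 0 0 0 0;.7 -.0058 .0375 0 0 0 0;.7 -.0058 .0375 0 0 0 0;.7 -.0058 .0375 0 0 0 0;.7 -.0058 .0375 0 0 0 0;.7 -.0058 .0375 0 0 0 0;.7 -.0058 .0375 0 0 0 0;.7 0 0 0 0 0 0;.7 0 0 0 0 0 0",
)

```text
time_s: 15.2
tool_pos: [0.4502, -0.1584, 0.1908]
tool_rot: [-179.6, 1.5, -0.4]
force: [0.4, 0.7, 0.6]
grip_width: 0.0609
```

```bash
python3 - <<'E'
from h import *
o=get_obs();print(o['tool_pos'].round(4),o['tool_rot'].round(1),o['qpos'].round(0))
p=read_camera('wrist');cv2.imwrite('pics/w4.png',p['img'])
q=proj(np.array([[.467,-.144,.063]]),p)[0];print(q);c,s=disc(p,*q,14);print(c,s,ray(p,c,.063) if s else 0)
E
```

```text
[ 0.4502 -0.1584  0.1908] [-179.6    1.5   -0.4] [ 41.   4. -25. 112.   2.  65. -76.]
[294.42157495 185.12188125]
[293.71929825 182.64912281] 342 [ 0.4688224  -0.14354399  0.063     ]
```

View pics/w4.png

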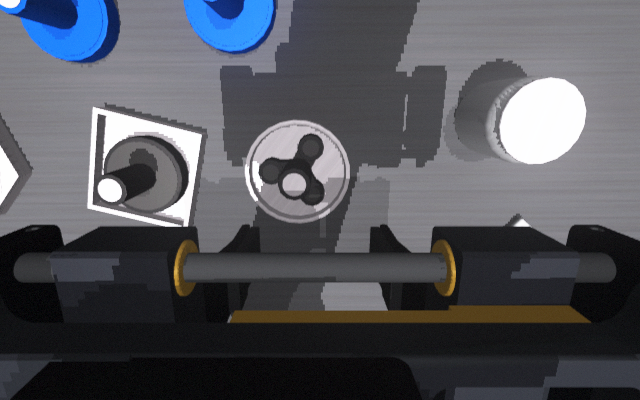

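carry_out(
  increments=".7 .009 -.0075 0 -.4 1.5 -.4;.7 .009 -.0075 0 0 0 0;.7 0 0 .015 0 0 0;.7 0 0 .015 0 0 0;.7 0 0 .015 0 0 0;.7 0 0 .01 0 0 0;.7 0 0 0 0 0 0",
)

```text
time_s: 16.12
tool_pos: [0.469, -0.1391, 0.13]
tool_rot: [-180.0, 0.1, 0.4]
force: [0.7, 0.2, 0.8]
grip_width: 0.0613
```

carry_out(
  increments=".7 -.001 .0045 0.005 0 0 0.4;.7 0 0 .01 0 0 0;.7 0 0 .01 0 0 0;.7 0 0 .006 0 0 0;.7 0 0 0 0 0 0;.7 0 0 0 0 0 0",
)

```text
time_s: 16.88
tool_pos: [0.4686, -0.1445, 0.0976]
tool_rot: [180.0, -0.0, -0.1]
force: [0.9, 0.9, 0.2]
grip_width: 0.0605
```

carry_out(
  increments="0 0 -.001 -.001 0 0 0;0 0 0 0 0 0 0;0 0 0 0 0 0 0;0 0 0 0 0 0 0;0 0 0 0 0 0 0;0 0 0 0 0 0 0;0 0 0 0 0 0 0;0 0 0 0 0 0 0",
  force=35,
)

```text
time_s: 17.88
tool_pos: [0.4692, -0.1433, 0.0995]
tool_rot: [180.0, -0.1, -0.1]
force: [-0.1, -0.1, -0.2]
grip_width: 0.023
```

carry_out(
  increments="0 0 0 -.01 0 0 0;0 0 0 -.02 0 0 0;0 0 0 -.02 0 0 0;0 0 0 -.02 0 0 0;0 0 0 -.02 0 0 0;0 0 0 -.015 0 0 0;0 0 0 0 0 0 0",
)

```text
time_s: 18.75
tool_pos: [0.4659, -0.1428, 0.2068]
tool_rot: [-179.9, 0.3, -0.1]
force: [0.9, -0.4, -4.9]
grip_width: 0.023
```

carry_out(
  increments="0 .001 -.0246 -.001 0 0 0;0 .001 -.0246 -.001 0 0 0;0 .001 -.0246 -.001 0 0 0;0 .001 -.0246 -.001 0 0 0;0 .001 -.0246 -.001 0 0 0;0 .001 -.0246 -.001 0 0 0;0 .001 -.0246 0 0 0 0;0 .001 -.0246 0 0 0 0;0 .001 -.0246 0 0 0 0;0 .001 -.0246 0 0 0 0;0 .001 -.0246 0 0 0 0;0 .001 -.0246 0 0 0 0;0 0 0 0 0 0 0;0 0 0 0 0 0 0",
)

```text
time_s: 20.5
tool_pos: [0.4705, 0.1594, 0.2002]
tool_rot: [-179.9, 1.6, -0.2]
force: [0.1, -0.5, -3.8]
grip_width: 0.023
```

carry_out(
  increments="0 .005 .0065 0 -.1 1.6 -.2;0 0 0 0 0 0 0;0 0 0 .015 0 0 0;0 0 0 .015 0 0 0;0 0 0 .015 0 0 0;0 0 0 .015 0 0 0;0 0 0 0 0 0 0;0 0 0 0 0 0 0",
)

```text
time_s: 21.5
tool_pos: [0.4751, 0.1492, 0.1339]
tool_rot: [179.9, 0.1, -0.2]
force: [-0.2, -0.8, -3.1]
grip_width: 0.0232
```

```bash
python3 - <<'E'
from h import *
for n in('wrist','top','side'):
  p=read_camera(n)
  if n=='side': a=cv2.resize(p['img'][200:320,260:440],None,fx=4,fy=4)
  elif n=='top': a=cv2.resize(p['img'][170:300,130:330],None,fx=4,fy=4)
  else: a=p['img']
  cv2.imwrite(f'pics/{n}5.png',a)
E
```

```text
(no output)
```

View pics/wrist5.png

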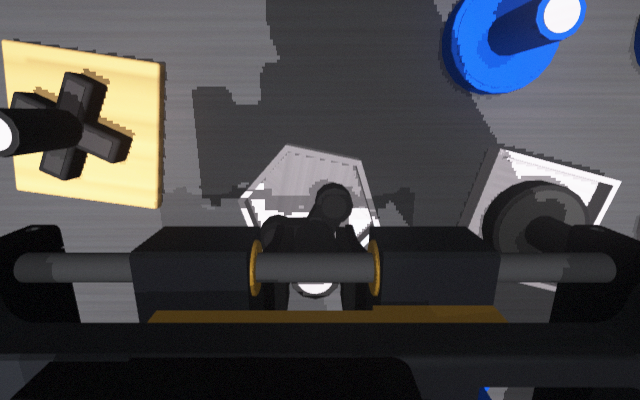

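View pics/side5.png

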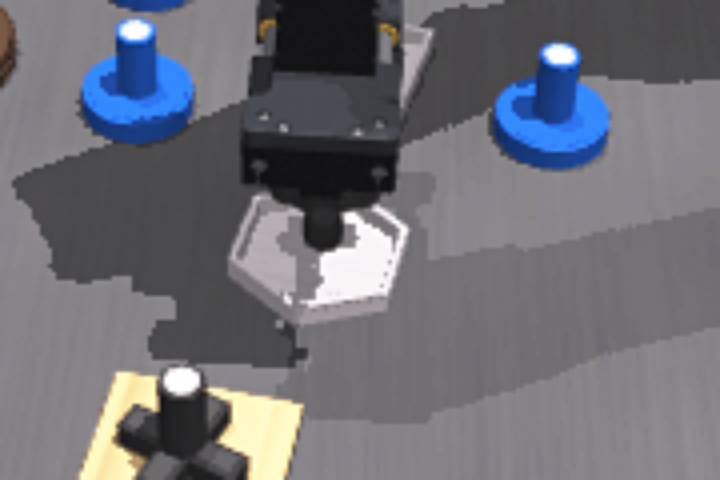

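carry_out(
  increments="0 0 -.0035 .005 0 0 -.2;0 0 0 .008 0 0 0;0 0 0 .008 0 0 0;0 0 0 0 0 0 0;0 0 0 0 0 0 0",
)

```text
time_s: 22.28
tool_pos: [0.4757, 0.1529, 0.1123]
tool_rot: [179.9, -0.0, -0.0]
force: [0.9, -0.1, -3.5]
grip_width: 0.0228
```

carry_out(
  increments="0 0 0 .005 0 0 0;0 0 0 .004 0 0 0;0 0 0 .002 0 0 0;0 0 0 .001 0 0 0;0 0 0 .001 0 0 0;0 0 0 0 0 0 0;0 0 0 0 0 0 0",
)

```text
time_s: 23.15
tool_pos: [0.4764, 0.153, 0.0996]
tool_rot: [179.9, -0.1, -0.0]
force: [-1.1, 0.3, -3.3]
grip_width: 0.0234
```

carry_out(
  increments="0 0 0 .001 0 0 0;0 0 0 .001 0 0 0;0 0 0 0 0 0 0;.7 0 0 0 0 0 0;.7 0 0 0 0 0 0;.7 0 0 0 0 0 0;.7 0 0 0 0 0 0;.7 0 0 0 0 0 0;.7 0 0 -.015 0 0 0;.7 0 0 -.025 0 0 0;.7 0 0 -.03 0 0 0;.7 0 0 -.03 0 0 0;.7 0 0 0 0 0 0",
)

```text
time_s: 24.78
tool_pos: [0.4778, 0.1547, 0.2071]
tool_rot: [179.9, -0.4, 0.0]
force: [0.9, -0.4, -0.5]
grip_width: 0.0612
```

```bash
python3 - <<'E'
from h import *
p=read_camera('wrist');cv2.imwrite('pics/w6.png',p['img'])
E
```

```text
(no output)
```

View pics/w6.png

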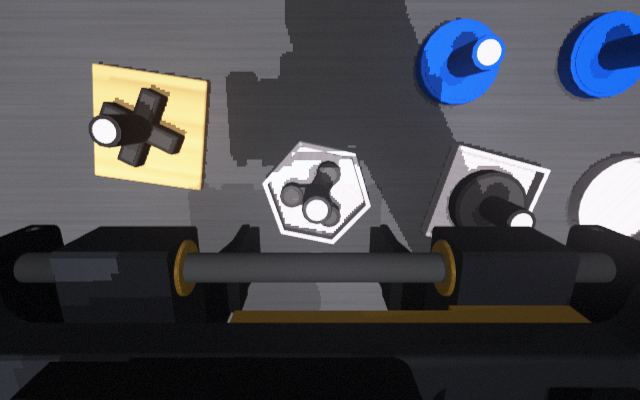

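The lobed casting sits centred and upright in the hex tray (316,208). Next: the round one.

carry_out(
  increments=".7 -.002 .027 0 0 0 0;.7 -.002 .027 0 0 0 0;.7 -.002 .027 0 0 0 0;.7 -.002 .027 0 0 0 0;.7 -.002 .027 0 0 0 0;.7 -.002 .027 0 0 0 0;.7 0 0 0 0 0 0;.7 0 0 0 0 0 0",
)

```text
time_s: 25.82
tool_pos: [0.4598, -0.0113, 0.1995]
tool_rot: [-180.0, 0.4, 0.2]
force: [0.1, 0.8, 0.7]
grip_width: 0.061
```

```bash
python3 - <<'E'
from h import *
o=get_obs();print(o['tool_pos'].round(4),o['tool_rot'].round(1))
p=read_camera('wrist');cv2.imwrite('pics/w7.png',p['img'])
q=proj(np.array([[.4645,-.011,.063]]),p)[0];print(q);c,s=disc(p,*q,14);print(c,s,ray(p,c,.063) if s else 0)
E
```

```text
[ 0.4598 -0.0113  0.1995] [-180.     0.4    0.2]
[313.32024666 200.91038241]
None 0 0
```

View pics/w7.png

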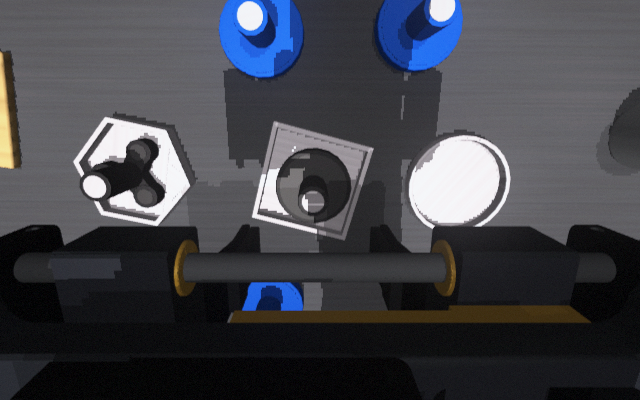

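The dark round casting in the square tray has its boss at (313,202), matching the prediction of (313,201). Descending.

carry_out(
  increments=".7 .005 0 0 0 .4 .2;.7 0 0 .015 0 0 0;.7 0 0 .015 0 0 0;.7 0 0 .015 0 0 0;.7 0 0 .015 0 0 0;.7 0 0 .01 0 0 0;.7 0 0 0 0 0 0",
)

```text
time_s: 26.75
tool_pos: [0.4639, -0.0087, 0.1228]
tool_rot: [-179.9, 0.2, 0.3]
force: [0.6, 0.1, 0.3]
grip_width: 0.0608
```

carry_out(
  increments=".7 .001 .002 0.004 -.1 .2 .3;.7 0 0 .008 0 0 0;.7 0 0 .008 0 0 0;.7 0 0 .003 0 0 0;.7 0 0 0 0 0 0;.7 0 0 0 0 0 0",
)

```text
time_s: 27.5
tool_pos: [0.4661, -0.011, 0.0992]
tool_rot: [180.0, -0.2, -0.1]
force: [0.2, 0.3, 0.5]
grip_width: 0.0609
```

carry_out(
  increments="0 -.001 0 0 0 -.2 0;0 0 0 0 0 0 0;0 0 0 0 0 0 0;0 0 0 0 0 0 0;0 0 0 0 0 0 0;0 0 0 0 0 0 0;0 0 0 0 0 0 0;0 0 0 0 0 0 0",
  force=35,
)

```text
time_s: 28.5
tool_pos: [0.4654, -0.0107, 0.0998]
tool_rot: [180.0, -0.0, -0.1]
force: [0.3, -0.1, 0.2]
grip_width: 0.023
```

carry_out(
  increments="0 0 0 -.01 0 0 0;0 0 0 -.02 0 0 0;0 0 0 -.02 0 0 0;0 0 0 -.02 0 0 0;0 0 0 -.02 0 0 0;0 0 0 0 0 0 0",
)

```text
time_s: 29.25
tool_pos: [0.4618, -0.0111, 0.1909]
tool_rot: [180.0, 0.4, -0.0]
force: [0.1, 0.1, -5.1]
grip_width: 0.0232
```

carry_out(
  increments="0 .001 .0212 0 0 0 0;0 .001 .0212 0 0 0 0;0 .001 .0212 0 0 0 0;0 .001 .0212 0 0 0 0;0 .001 .0212 0 0 0 0;0 .001 .0212 0 0 0 0;0 0 0 0 0 0 0;0 0 0 0 0 0 0",
)

```text
time_s: 30.25
tool_pos: [0.4613, -0.1399, 0.1814]
tool_rot: [-179.7, 1.3, 0.1]
force: [-0.4, 0.2, -5.0]
grip_width: 0.023
```

```bash
python3 - <<'E'
from h import *
from scipy.optimize import least_squares
o=get_obs();print(o['tool_pos'].round(4),o['tool_rot'].round(1))
ms=[]
for n in('top','side'):
    p=read_camera(n)
    for d in masks_of('round_tray',p)[:2]:
        print(n,d['confidence'],d['bbox'])
    im=p['img'].copy()
    for r,z in((.046,.014),(.042,.014)):
        q=proj(ring(r,60,0,z)+[.465,-.1415,0],p); cv2.polylines(im,[np.round(q).astype(int)],1,(0,0,255),1)
    u,v=proj(np.array([[.465,-.1415,0.01]]),p)[0].astype(int)
    ms.append(cv2.resize(im[v-40:v+40,u-40:u+40],(400,400),interpolation=cv2.INTER_NEAREST))
cv2.imwrite('pics/rt.png',np.hstack(ms))
E
```

```text
[ 0.4613 -0.1399  0.1814] [-1.797e+02  1.300e+00  1.000e-01]
top 0.59 [359.0, 249.8, 400.5, 267.1]
side 0.65 [328.9, 172.5, 366.9, 196.6]
```

View pics/rt.png

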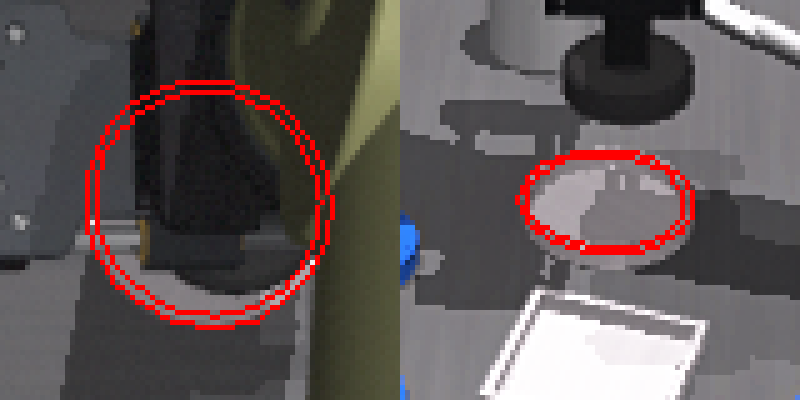

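The overlay fits the tray within about 1 mm in both views. Lower.

carry_out(
  increments="0 .003 .0015 0 -.3 1.3 .1;0 0 0 0 0 0 0;0 0 0 .015 0 0 0;0 0 0 .015 0 0 0;0 0 0 .015 0 0 0;0 0 0 .01 0 0 0;0 0 0 0 0 0 0;0 0 0 0 0 0 0",
)

```text
time_s: 31.45
tool_pos: [0.4646, -0.1406, 0.1221]
tool_rot: [180.0, -0.0, 0.1]
force: [0.3, -0.6, -4.6]
grip_width: 0.0231
```

carry_out(
  increments="0 0 .001 .007 0 0 .1;0 0 0 .007 0 0 0;0 0 0 .004 0 0 0;0 0 0 .002 0 0 0;0 0 0 .001 0 0 0;0 0 0 0 0 0 0;0 0 0 0 0 0 0",
)

```text
time_s: 32.33
tool_pos: [0.4656, -0.1421, 0.1009]
tool_rot: [179.9, -0.2, 0.0]
force: [-0.2, 0.5, -5.2]
grip_width: 0.0233
```

carry_out(
  increments="0 0 0 .001 0 -.2 0;0 0 0 .001 0 0 0;0 0 0 .001 0 0 0;0 0 0 0 0 0 0;.7 0 0 0 0 0 0;.7 0 0 0 0 0 0;.7 0 0 0 0 0 0;.7 0 0 0 0 0 0;.7 0 0 0 0 0 0;.7 0 0 -.015 0 0 0;.7 0 0 -.025 0 0 0;.7 0 0 -.03 0 0 0;.7 0 0 -.03 0 0 0;.7 0 0 0 0 0 0",
)

```text
time_s: 34.08
tool_pos: [0.4683, -0.142, 0.2083]
tool_rot: [179.7, -0.3, 0.0]
force: [-0.2, 0.4, -0.2]
grip_width: 0.0607
```

```bash
python3 - <<'E'
from h import *
p=read_camera('wrist');cv2.imwrite('pics/w8.png',p['img'])
E
```

```text
(no output)
```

View pics/w8.png

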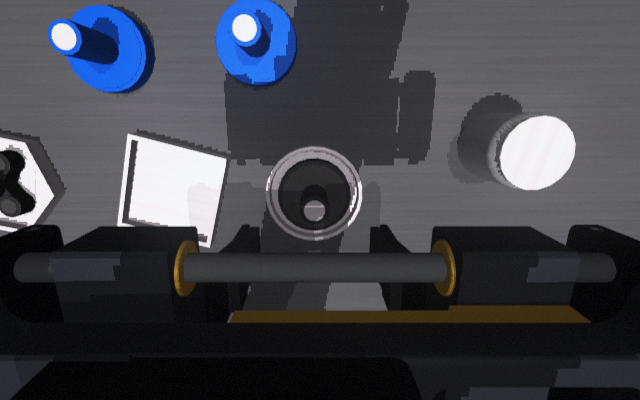

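The round casting is centred in the round tray (314,195). Back to the cross on the board.

carry_out(
  increments=".7 .0057 -.0367 0 0 0 0;.7 .0057 -.0367 0 0 0 0;.7 .0057 -.0367 0 0 0 0;.7 .0057 -.0367 0 0 0 0;.7 .0057 -.0367 0 0 0 0;.7 .0057 -.0367 0 0 0 0;.7 .0057 -.0367 0 0 0 0;.7 .0057 -.0367 0 0 0 0;.7 .0057 -.0367 0 0 0 0;.7 .0057 -.0367 0 0 0 0;.7 .0057 -.0367 0 0 0 0;.7 .0057 -.0367 0 0 0 0;.7 0 0 0 0 0 0;.7 0 0 0 0 0 0",
)

```text
time_s: 35.88
tool_pos: [0.5295, 0.3083, 0.1902]
tool_rot: [179.6, 1.2, -0.2]
force: [-0.2, -0.3, -0.5]
grip_width: 0.0606
```

```bash
python3 - <<'E'
from h import *
o=get_obs();print(o['tool_pos'].round(4),o['tool_rot'].round(1),o['qpos'].round(0))
p=read_camera('wrist')
q=proj(np.array([[.5365,.306,.069]]),p)[0];print(q);c,s=disc(p,*q,14);print(c,s,ray(p,c,.069) if s else 0)
E
```

```text
[0.5295 0.3083 0.1902] [179.6   1.2  -0.2] [   2.   24.  -43.   94.   17.   70. -135.]
[315.52696687 201.56055026]
[316.59825328 202.2489083 ] 458 [0.53598885 0.30524614 0.069     ]
```

carry_out(
  increments=".7 .0065 .0025 0 .4 1.2 -.2;.7 0 0 .015 0 0 0;.7 0 0 .015 0 0 0;.7 0 0 .015 0 0 0;.7 0 0 .01 0 0 0;.7 0 0 0 0 0 0;.7 0 0 0 0 0 0",
)

```text
time_s: 36.8
tool_pos: [0.5365, 0.3015, 0.1299]
tool_rot: [179.8, 0.0, -0.2]
force: [-0.3, -0.0, 0.0]
grip_width: 0.0606
```

carry_out(
  increments=".7 0 -.004 0.005 .2 0 -.2;.7 0 0 .009 0 0 0;.7 0 0 .008 0 0 0;.7 0 0 .003 0 0 0;.7 0 0 0 0 0 0;.7 0 0 0 0 0 0",
)

```text
time_s: 37.55
tool_pos: [0.537, 0.3064, 0.104]
tool_rot: [-179.9, -0.0, 0.0]
force: [0.1, 0.5, 0.0]
grip_width: 0.0608
```

carry_out(
  increments="0 -.001 .001 -.001 0 0 0;0 0 0 0 0 0 0;0 0 0 0 0 0 0;0 0 0 0 0 0 0;0 0 0 0 0 0 0;0 0 0 0 0 0 0;0 0 0 0 0 0 0;0 0 0 0 0 0 0",
  force=35,
)

```text
time_s: 38.55
tool_pos: [0.5363, 0.3056, 0.1058]
tool_rot: [-179.9, -0.1, 0.0]
force: [0.1, -0.0, 0.2]
grip_width: 0.0235
```

carry_out(
  increments="0 0 0 -.01 0 0 0;0 0 0 -.02 0 0 0;0 0 0 -.02 0 0 0;0 0 0 -.02 0 0 0;0 0 0 -.02 0 0 0;0 0 0 -.015 0 0 0;0 0 0 0 0 0 0",
)

```text
time_s: 39.42
tool_pos: [0.5356, 0.305, 0.2184]
tool_rot: [-179.9, -0.1, 0.0]
force: [0.0, -0.4, -4.4]
grip_width: 0.0231
```

carry_out(
  increments="0 -.0056 .0258 0 0 0 0;0 -.0056 .0258 0 0 0 0;0 -.0056 .0258 0 0 0 0;0 -.0056 .0258 0 0 0 0;0 -.0056 .0258 0 0 0 0;0 -.0056 .0258 0 0 0 0;0 -.0056 .0258 0 0 0 0;0 -.0056 .0258 0 0 0 0;0 -.0056 .0258 0 0 0 0;0 -.0056 .0258 0 0 0 0;0 -.0056 .0258 0 0 0 0;0 -.0056 .0258 0 0 0 0;0 0 0 0 0 0 0;0 0 0 0 0 0 0",
)

```text
time_s: 41.18
tool_pos: [0.4598, -0.0137, 0.2088]
tool_rot: [-179.9, 0.9, 0.3]
force: [0.6, 0.4, -4.2]
grip_width: 0.0228
```

```bash
python3 - <<'E'
from h import *
o=get_obs();print(o['tool_pos'].round(4),o['tool_rot'].round(1))
ms=[]
for n in('wrist','side'):
    p=read_camera(n)
    im=p['img'].copy()
    for r,z in((.045,.014),):
        q=proj(ring(r*2**.5,4,45-15.3,z)+[.4664,-.008,0],p); cv2.polylines(im,[np.round(q).astype(int)],1,(0,0,255),1)
    u,v=proj(np.array([[.4664,-.008,0.01]]),p)[0].astype(int);h=40 if n=='side' else 80
    ms.append(cv2.resize(im[v-h:v+h,u-h:u+h],(400,400),interpolation=cv2.INTER_NEAREST))
cv2.imwrite('pics/st.png',np.hstack(ms))
E
```

```text
[ 0.4598 -0.0137  0.2088] [-179.9    0.9    0.3]
```

View pics/st.png

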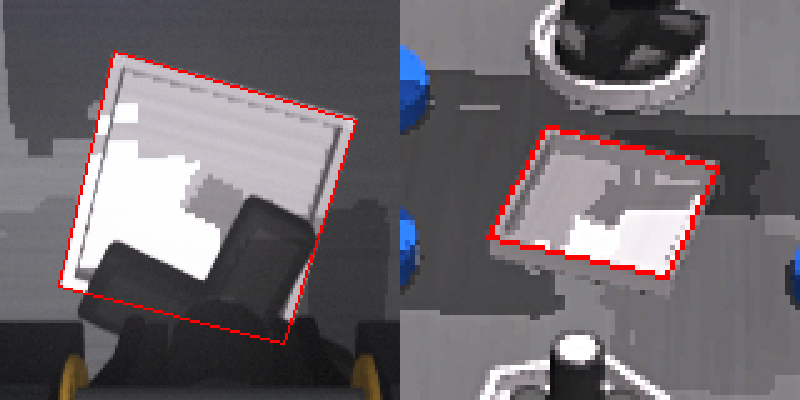

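The tray fit matches tightly in both views. Lower.

carry_out(
  increments="0 .0065 -.0057 0 -.1 .9 .3;0 0 0 .01 0 0 0;0 0 0 .015 0 0 0;0 0 0 .015 0 0 0;0 0 0 .015 0 0 0;0 0 0 .015 0 0 0;0 0 0 .01 0 0 0;0 0 0 0 0 0 0;0 0 0 0 0 0 0",
)

```text
time_s: 42.4
tool_pos: [0.4662, -0.0057, 0.1217]
tool_rot: [-180.0, 0.1, 0.2]
force: [1.0, -0.0, -3.9]
grip_width: 0.0233
```

carry_out(
  increments="0 0 .002 .006 0 0.1 .2;0 0 0 .005 0 0 0;0 0 0 .004 0 0 0;0 0 0 .003 0 0 0;0 0 0 .002 0 0 0;0 0 0 0 0 0 0;0 0 0 0 0 0 0",
)

```text
time_s: 43.28
tool_pos: [0.4673, -0.008, 0.1015]
tool_rot: [180.0, -0.2, -0.0]
force: [-0.7, -0.2, -4.0]
grip_width: 0.0232
```

carry_out(
  increments="0 -.001 0 .001 0 -.2 0;0 0 0 .001 0 0 0;0 0 0 .001 0 0 0;0 0 0 0 0 0 0",
)

```text
time_s: 43.78
tool_pos: [0.4666, -0.0081, 0.0999]
tool_rot: [179.9, 0.0, -0.0]
force: [0.6, -0.2, -4.3]
grip_width: 0.0232
```

carry_out(
  increments="0 0 0 .001 0 0 0;0 0 0 .001 0 0 0;0 0 0 0 0 0 0;.7 0 0 0 0 0 0;.7 0 0 0 0 0 0;.7 0 0 0 0 0 0;.7 0 0 0 0 0 0;.7 0 0 0 0 0 0;.7 0 0 -.015 0 0 0;.7 0 0 -.025 0 0 0;.7 0 0 -.03 0 0 0;.7 0 0 -.03 0 0 0;.7 0 0 -.04 0 0 0;.7 0 0 -.04 0 0 0;.7 0 0 0 0 0 0",
)

```text
time_s: 45.65
tool_pos: [0.4684, -0.0064, 0.2926]
tool_rot: [179.9, -0.5, 0.1]
force: [-0.2, 0.0, -0.5]
grip_width: 0.0608
```

```bash
python3 - <<'E'
from h import *
o=get_obs();print(o['tool_pos'].round(4))
p=read_camera('wrist');cv2.imwrite('pics/w9.png',p['img'])
p=read_camera('side');cv2.imwrite('pics/s9.png',cv2.resize(p['img'][90:340,180:480],None,fx=2.4,fy=2.4))
E
```

```text
[ 0.4684 -0.0064  0.2926]
```

View pics/w9.png

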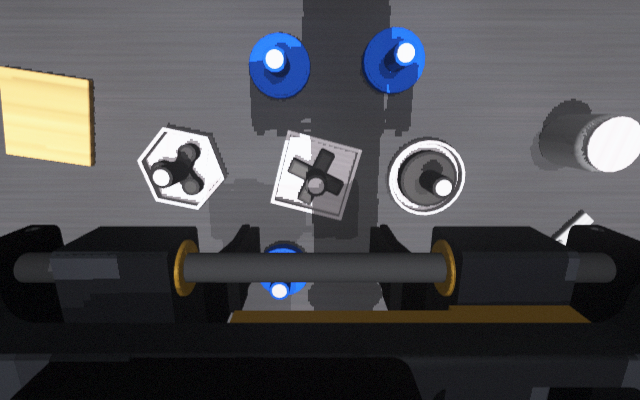

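View pics/s9.png

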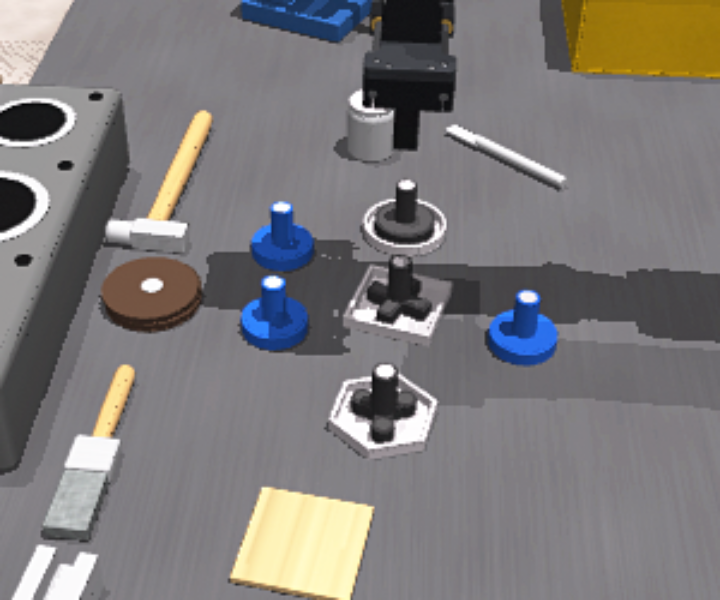

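All three castings are upright inside their own trays: hex (180,168), square (317,172), round (427,177). The can, hammer, brush and blue pieces are unmoved.

```bash
python3 -c "
from cell import *
print(sign_off())"
```

```text
the job is handed in; nothing more can be done
None
```

The job is done and handed in at about 46 s of the 112 s allowed. I parked the cross-shaped casting on the board, moved the three-lobed one to the six-sided tray and the round one to the round tray. The cross then went from the board into the square tray.

The last wrist and side pictures show all three upright and centred inside their tray rims, and the board empty. By eye, the can, hammer, brush and blue look-alikes had not moved. The gripper was empty and clear, about 0.16 m above the castings.

- **Disagreement:** the cameras differed by 1–3 mm on the boss positions, well inside the tray clearances.
- **Not located:** the network mistook other things for the can, so I had no good fit for it and judged it from the pictures only.
- **Touchdown:** for the last three placings the force showed no clear contact on the floor before I released. I went by height, so any drop was about 1 mm or less.

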